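# Build a slider on the plate

### The job

Build the mini burger on the white plate: put the bottom half of the bun in the middle of the plate, the patty on it and the domed top half on the patty, in that order, all three lying flat and right way up with their edges lined up in one straight stack. Lower each piece until it rests before letting go. Leave the plate lying on the counter and do not push the storage jar, the pepper mill or the pinch bowl out of their places.

Things in the scene. Friction and masses are not known exactly. Their poses are not given: they have to be found in the camera images.
- plate: white ceramic side plate, round, 230 mm across, rim 19 mm high; loose on the counter. Its flat middle is about 135 mm across and its upper face lies 5 mm above the counter; from there the wall slopes up to the rim. Origin: centre of the underside, z up.
- board: round wooden chopping board, 280 mm across, 18 mm thick, with a 115 mm paddle handle along its -x axis, roughly towards the robot; it does not move. The three burger pieces start on it, lying apart, right way up, each about 80 mm from its centre, in any order. Origin: centre of the underside, z up; its upper face is at z = 18 mm.
- bun_base: bottom half of the bun: flat disc, 64 mm across, 18 mm thick, brown crust side with a pale flat cut face on top, 20 to 35 g. Rigid; grip it across its diameter. Origin: centre of the underside, z up through the cut face.
- patty: burger patty: flat dark brown disc, 62 mm across, 13 mm thick, four grill marks on top, 30 to 60 g. Rigid; grip it across its diameter. Origin: centre of the underside, z up.
- bun_top: top half of the bun: 65 mm across, flat underside, upright side up to 13 mm, then a dome with sesame seeds, 29 mm high in the middle, 20 to 35 g. Rigid; grip it by the upright side. Origin: centre of the underside, z up through the dome.
- jar: bystander: clear storage jar of pasta with a wooden lid, 92 mm across, 128 mm high. Origin: centre of the underside.
- mill: bystander: turned dark wooden pepper mill, 54 mm across the foot, 145 mm high. Origin: centre of the underside.
- ramekin: bystander: empty white pinch bowl, 80 mm across, 42 mm high. Origin: centre of the underside.

How it is judged:
On the way, in this order (a step that is already met when the one before it is completed fails the run):
1. the bottom half of the bun is lowered into the middle of the plate, still in the fingers less than 10 mm above it and within 30 mm of its centre (horizontal distance between bun_base and plate below 0.03 m and z of bun_base in the frame of plate below 0.015 m and contact force between the fingers and bun_base above 0.3 N), for 0.05 s.
2. the patty is lowered onto the bottom half lying in the plate, still in the fingers less than 10 mm above it and within 20 mm of its centre (horizontal distance between bun_base and plate below 0.03 m and z of bun_base in the frame of plate below 0.009 m and horizontal distance between patty and bun_base below 0.02 m and z of patty in the frame of bun_base between 0.014 and 0.028 m and contact force between the fingers and patty above 0.3 N), for 0.05 s.
3. the domed top half is lowered onto the patty lying on the bottom half, still in the fingers less than 10 mm above it and within 20 mm of its centre (horizontal distance between bun_base and plate below 0.03 m and z of bun_base in the frame of plate below 0.009 m and horizontal distance between patty and bun_base below 0.02 m and z of patty in the frame of bun_base between 0.014 and 0.022 m and horizontal distance between bun_top and patty below 0.02 m and z of bun_top in the frame of patty between 0.009 and 0.023 m and contact force between the fingers and bun_top above 0.3 N), for 0.05 s.
At the end, for the whole second after the job is handed in: The plate lies flat on the counter; the bottom half rests on it within 20 mm of its centre, the patty on the bottom half, the domed top half on the patty, the three centres within 12 mm of one another (horizontally), all level to 7 degrees, right way up and at rest (horizontal distance between bun_base and plate below 0.02 m and z of bun_base in the frame of plate between 0.002 and 0.009 m and horizontal distance between each of patty, bun_top and bun_base below 0.012 m and z of patty in the frame of bun_base between 0.014 and 0.022 m and horizontal distance between bun_top and patty below 0.012 m and z of bun_top in the frame of patty between 0.009 and 0.017 m and angle between each of bun_base, patty, bun_top's own z axis and vertical below 0.12 rad and angle between plate's own z axis and vertical below 0.06 rad and height (world z) of plate between -0.004 and 0.006 m and linear speed of each of bun_base, patty, bun_top, plate below 0.02 m/s); the robot touches nothing.
It fails at once if the storage jar is pushed more than 30 mm from its place (distance of jar from where it was at the start of the episode above 0.03 m).
It fails at once if the pepper mill is pushed more than 30 mm from its place (distance of mill from where it was at the start of the episode above 0.03 m).
It fails at once if the pinch bowl is pushed more than 30 mm from its place (distance of ramekin from where it was at the start of the episode above 0.03 m).
It also fails if it takes over 67 s, if anything falls off the work surface, if the arm or the gripper's body presses on something with over 40 N, if the wrist force passes 120 N, or if a joint passes its speed limit or range.

### The arm

A 7-joint arm with a two-finger parallel gripper is mounted at the origin on the work surface. World frame = base frame: x ahead of the robot, y to its left, z up, the work surface at z = 0. Lengths are in m, angles in rad, forces in N, time in s.
With the tool pointing down it reaches from about 0.425 to 0.825 m from the base axis. Payload 3.6 kg.
Tool frame: the origin (TCP) lies midway between the tips of the shut fingers; the grasp point (between the pads) lies 19 mm behind it; z points along the fingers, y is the line along which they close (so a half turn about z gives the same grasp; the last joint's range is limited). The gripper opens to 93 mm and grips with 3 to 60 N. Pads are 15 mm wide; open, the fingers measure 128 mm over their backs; the gripper's body (75 mm by 188 mm) begins 65 mm behind the grasp point.
Start: joints at [1.26, 0.615, -0.013, 1.423, 0.008, 1.103, -0.04], TCP at [0.183, -0.624, 0.219] pointing down, gripper open.
Joint ranges: [-3.12, 3.12], [-0.3, 2.06], [-1.34, 1.32], [0.26, 2.42], [-1.36, 4.5], [0.01, 1.98], [-2.84, 2.84]. Speed limits (rad/s): [2.79, 2.79, 3.14, 3.14, 3.14, 3.14, 3.14].

### API

Orientations are given as a unit quaternion [w, x, y, z].
In Python, from cell import r gives the robot as it stands. The module is installed in compiled form; this text tells all that it offers.
- The arm moves only by the tool move_arm, never from a script. Its argument "targets" is a list that holds one entry, the list of rows, each a list of 7 numbers: the shift along the tool's x, y, z in cm, then the turn, a rotation vector about the tool's x, y, z in rad, then the finger opening in cm, from 0 to 9.3. In form: [[[dx, dy, dz, wx, wy, wz, claw], ...]]. A call has 1 to 12 rows; each row is the pose to reach, as a shift and turn from the pose commanded when the call began, along the tool's axes at that moment; what a row does not reach only later rows make up. A row lasts 1/10 s, in which the tool goes at most 50 mm and 8.59 degrees, less where a joint would pass 70% of its speed; a pose out of reach is approached as far as the arm can. A call with a gripper value outside its range is refused whole. The fingers move at their own pace and stop on an object; the grip force is fixed at half the most. Time passes only in rows, so rows that repeat a pose let the fingers close. It gives the time, the measured TCP pose, the force, the opening and the grip force at its end, in the units of the state.
- r.sense(): the state, without advancing time (a new reading comes with each control period).
- r.capture(name): name is "scene" or "top" or "wrist"; returns the picture (384x512x3 uint8, red, green, blue); there is no depth.
- r.camera_info(name): a dict with "fx", "fy", "cx", "cy" (pixels), "D" ([k1, k2, p1, p2, k3] as OpenCV has them; the pictures are not rectified), "origin" and "rotation" of the camera in the world; the wrist camera has in their place "tool_from_camera" (4x4, takes a point from camera to tool coordinates, whose origin is the TCP and whose axes are the flange's). Camera axes: x right, y up, looking along -z (the intrinsics and any distortion apply to the point x, -y, -z); pixel columns grow to the right and rows downward; lengths in m; the calibration is good to about 2 mm. A picture is of the moment at which its call begins: read the wrist's pose just before it. camera_info takes no time and is no camera call.
- r.finish_job(): hands the job in; it is judged then, once.
The state is a dict: "t": time; "joint_positions": joint angles; "qvel": joint speeds; "tau": joint torques, N m; "tool_pos": TCP position; "eef_rot": TCP orientation; "contact_force": force on the tool from outside, world axes, zero at the start; "wrist_torque": the same for the moment, N m; "grip_width": opening from 0.0 (shut) to 1.0 (fully open); "gripper_force": force on a finger pad.
Only numpy, scipy, OpenCV 4.12 (cv2) and the standard library are available. Lean on these libraries where they do the work, as an engineer would, in place of code of your own. Each camera call takes 0.05 s, during which the arm holds its last target. There are 200 camera calls.

## Working session

There is one attempt and no reset: what is moved stays moved. The work goes in short steps, Python scripts to look and compute and a tool call to move; the robot and the scene stay as the last step left them, time stands still between calls to the robot, and variables do not carry over. Pictures are saved under pics/ and viewed, at most 10 in all, crops included, and the job is handed in when it is done.

Besides the shell and the picture viewer there is one more tool, called after "Emit:" as name(argument=value, ...), one argument or row to a line, values as JSON. move_arm: Moves the arm, as the interface text tells. Its arguments: {"type":"object","properties":{"targets":{"type":"array"}},"required":["targets"]}

```bash
mkdir -p pics; python3 - <<'E'
from cell import r
import cv2,json
s=r.sense();print({k:s[k] for k in("t","tool_pos","eef_rot","grip_width")})
for n in("scene","top"):
    cv2.imwrite(f"pics/{n}0.png",r.capture(n)[:,:,::-1])
    print(n,r.camera_info(n))
print(r.camera_info("wrist"))
E
```

```text
{'t': 0.0, 'tool_pos': array([ 0.18240108, -0.62305546,  0.21747938]), 'eef_rot': array([-1.27537225e-03,  9.89872253e-01,  1.41955107e-01, -2.10059717e-04]), 'grip_width': 1.0006451112812653}
scene {'fx': 358.00533000413793, 'fy': 358.00533000413793, 'cx': 255.02214961229683, 'cy': 196.64362985873885, 'D': array([-0.01359122,  0.        ,  0.        ,  0.        ,  0.        ]), 'origin': array([1.33449587, 0.56663861, 0.92091772]), 'rotation': array([0.4036538 , 0.16846162, 0.35759357, 0.8251128 ])}
top {'fx': 446.9114002719605, 'fy': 446.9114002719605, 'cx': 258.18813925756444, 'cy': 193.28786693260847, 'D': array([-0.18011518,  0.        ,  0.        ,  0.        ,  0.        ]), 'origin': array([ 0.43929948, -0.02332453,  1.30195848]), 'rotation': array([-0.69540601, -0.05507066,  0.04167817,  0.71529059])}
{'fx': 341.2543246559051, 'fy': 341.2543246559051, 'cx': 254.59059330983766, 'cy': 195.22906970657462, 'D': array([-0.02581924,  0.        ,  0.        ,  0.        ,  0.        ]), 'tool_from_camera': array([[-9.04682911e-04,  9.62627421e-01,  2.70827675e-01,
         7.61375683e-02],
       [ 9.99998937e-01,  1.18047068e-03, -8.55420308e-04,
         1.40662900e-07],
       [-1.14315517e-03,  2.70826613e-01, -9.62627466e-01,
        -1.65975377e-01],
       [ 0.00000000e+00,  0.00000000e+00,  0.00000000e+00,
         1.00000000e+00]])}
```

View pics/top0.png

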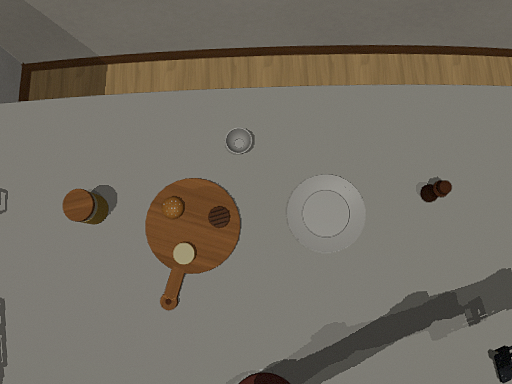

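View pics/scene0.png

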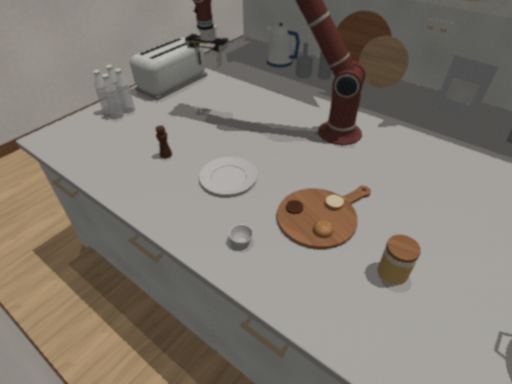

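The top view shows bun_top at about (173,208), the patty at (219,217), bun_base at (184,253) and the plate at about (326,214). The bystanders are well clear: jar (85,206), bowl (239,141), mill (435,190). The scene view agrees with this.

```bash
cat > h.py <<'E'
from cell import r
import cv2, numpy as np
from scipy.spatial.transform import Rotation as R
def rot(q): return R.from_quat(np.asarray(q)[[1,2,3,0]]).as_matrix()
def cam(n, s=None):
    c=r.camera_info(n); K=np.array([[c['fx'],0,c['cx']],[0,c['fy'],c['cy']],[0,0,1]])
    if n=='wrist':
        T=c['tool_from_camera']; A=rot(s['eef_rot']); return K,c['D'],A@T[:3,:3],s['tool_pos']+A@T[:3,3]
    return K,c['D'],rot(c['rotation']),c['origin']
def ray(C,px,z):
    K,D,A,o=C; u=cv2.undistortPoints(np.float64(px).reshape(-1,1,2),K,D)[:,0]
    d=np.c_[u[:,0],-u[:,1],-np.ones(len(u))]@A.T
    return (o+d*((z-o[2])/d[:,2])[:,None])[:,:2]
def circ(P):
    a=np.c_[2*P,np.ones(len(P))]; x=np.linalg.lstsq(a,(P**2).sum(1),rcond=None)[0]
    return x[:2], np.sqrt(x[2]+x[:2]@x[:2])
def seg(C,mask,seed,z):
    n,l=cv2.connectedComponents(mask.astype(np.uint8)); k=l[seed[1],seed[0]]
    if k==0: return 'seed miss'
    c=max(cv2.findContours((l==k).astype(np.uint8),cv2.RETR_EXTERNAL,cv2.CHAIN_APPROX_NONE)[0],key=len)
    h=cv2.convexHull(c)[:,0]; return circ(ray(C,h,z))
def go(s,p):  # shift in tool axes, cm
    return np.round(rot(s['eef_rot']).T@(np.array(p)-s['tool_pos'])*100,2)
E
python3 - <<'E'
from h import *
im=cv2.imread('pics/top0.png').astype(int); C=cam('top')
for n,p in dict(top=(173,208),patty=(219,217),base=(184,253),wood=(200,190),plate=(326,214),rim=(326,184),counter=(326,270)).items(): print(n,im[p[1]-1:p[1]+2,p[0]-1:p[0]+2].mean((0,1)).round())
g=im.sum(2)
B,G,Rr=im[...,0],im[...,1],im[...,2]
print('base',seg(C,(B>100),(184,253),.036))
print('patty',seg(C,Rr<75,(219,213),.031), ray(C,[(219,217)],.031))
print('top',ray(C,[(173,208)],.035))
for t in (400,430,460): print('plate',t,seg(C,g>t,(326,184),.019))
print('plate px',ray(C,[(326,214)],.012))
E
```

```text
top [ 71. 108. 142.]
patty [25. 41. 63.]
base [117. 151. 159.]
wood [ 36.  69. 107.]
plate [135. 141. 143.]
rim [141. 147. 148.]
counter [117. 124. 126.]
base (array([0.44876796, 0.21557812]), np.float64(0.029197748974390963))
patty (array([0.551828  , 0.11253341]), np.float64(0.03085955593549766)) [[0.54964192 0.112379  ]]
top [[0.57873412 0.24484899]]
plate 400 (array([ 0.57495864, -0.20350116]), np.float64(0.09841120867613341))
plate 430 (array([ 0.60128763, -0.22874307]), np.float64(0.06115849495685717))
plate 460 seed miss
plate px [[ 0.55097045 -0.1961949 ]]
```

Emit:
move_arm(
  targets=[
    [[47.3, -30.7, 1.5, 0, 0, 0, 9.3], [47.3, -30.7, 1.5, 0, 0, 0, 9.3], [47.3, -30.7, 1.5, 0, 0, 0, 9.3], [47.3, -30.7, 1.5, 0, 0, 0, 9.3], [47.3, -30.7, 1.5, 0, 0, 0, 9.3], [47.3, -30.7, 1.5, 0, 0, 0, 9.3], [47.3, -30.7, 1.5, 0, 0, 0, 9.3], [47.3, -30.7, 1.5, 0, 0, 0, 9.3], [47.3, -30.7, 1.5, 0, 0, 0, 9.3], [47.3, -30.7, 1.5, 0, 0, 0, 9.3], [47.3, -30.7, 1.5, 0, 0, 0, 9.3], [47.3, -30.7, 1.5, 0, 0, 0, 9.3]],
  ],
)

```text
t: 1.3
tool_pos: [0.554, -0.1885, 0.203]
eef_rot: [-0.002, 0.989, 0.147, 0.001]
contact_force: [-0.4, 0.8, -0.8]
grip_width: 0.998
gripper_force: 0.0
```

Emit:
move_arm(
  targets=[
    [[0, 0, 0, 0, 0, 0, 9.3], [0, 0, 0, 0, 0, 0, 9.3], [0, 0, 0, 0, 0, 0, 9.3]],
  ],
)

```text
t: 1.6
tool_pos: [0.5485, -0.1993, 0.2036]
eef_rot: [0.001, 0.99, 0.14, -0.001]
contact_force: [-1.0, 0.4, -0.6]
grip_width: 1.0
gripper_force: 0.0
```

```bash
python3 - <<'E'
from h import *
s=r.sense(); im=r.capture('wrist')[:,:,::-1]; cv2.imwrite('pics/w1.png',im)
print(s['t'],s['tool_pos'],s['eef_rot'],s['joint_positions'])
print('go base', go(s,(.449,.2156,.2)))
E
```

```text
1.6 [ 0.54852478 -0.19930012  0.20357785] [ 7.25622100e-04  9.90206224e-01  1.39607873e-01 -8.66048158e-04] [ 0.34583973  0.52578241 -0.05643723  1.6423517   0.03667451  0.97541775
 -1.01425524]
go base [  1.91 -42.62   0.3 ]
```

View pics/w1.png

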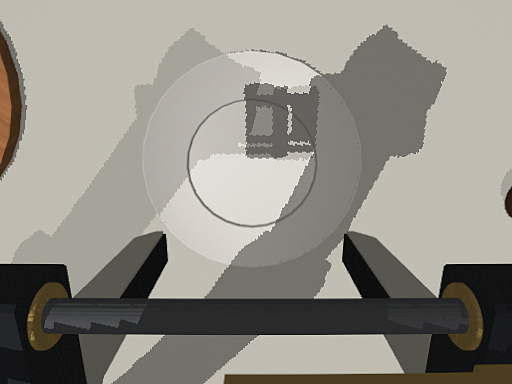

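The wrist view shows the inner ring of the plate at columns 188–317 and rows 98–227. The rim spans columns 143–361 and rows 50–267.

```bash
python3 - <<'E'
from h import *
s=r.sense(); C=cam('wrist',s); print(s['tool_pos'])
print(circ(ray(C,[(188,163),(317,163),(252,98.5),(252,227)],.005)))
print(circ(ray(C,[(143,158),(361,158),(252,50),(252,267)],.019)))
c=cam('top')
print(circ(ray(c,[(287,214),(365.5,214),(326,174.5),(326,253.5)],.019)))
E
```

```text
[ 0.54869709 -0.19914348  0.20368969]
(array([ 0.55415975, -0.19582029]), np.float64(0.07024640682339643))
(array([ 0.55484519, -0.19518956]), np.float64(0.11413760411155742))
(array([ 0.55143826, -0.19665242]), np.float64(0.11427468419797529))
```

Emit:
move_arm(
  targets=[
    [[0, -42.6, 0.3, 0, 0, 0, 9.3], [0, -42.6, 0.3, 0, 0, 0, 9.3], [0, -42.6, 0.3, 0, 0, 0, 9.3], [0, -42.6, 0.3, 0, 0, 0, 9.3], [0, -42.6, 0.3, 0, 0, 0, 9.3], [0, -42.6, 0.3, 0, 0, 0, 9.3], [0, -42.6, 0.3, 0, 0, 0, 9.3], [0, -42.6, 0.3, 0, 0, 0, 9.3], [0, -42.6, 0.3, 0, 0, 0, 9.3], [0, -42.6, 0.3, 0, 0, 0, 9.3], [0, -42.6, 0.3, 0, 0, 0, 9.3], [0, -42.6, 0.3, 0, 0, 0, 9.3]],
  ],
)

```text
t: 2.85
tool_pos: [0.4315, 0.21, 0.2007]
eef_rot: [0.001, 0.99, 0.14, 0.0]
contact_force: [0.5, -0.0, -0.2]
grip_width: 1.001
gripper_force: 0.0
```

Emit:
move_arm(
  targets=[
    [[0, 0, 0, 0, 0, 0, 9.3], [0, 0, 0, 0, 0, 0, 9.3], [0, 0, 0, 0, 0, 0, 9.3]],
  ],
)

```text
t: 3.15
tool_pos: [0.4309, 0.2118, 0.2007]
eef_rot: [0.0, 0.99, 0.141, 0.0]
contact_force: [-0.3, -1.0, 0.3]
grip_width: 0.997
gripper_force: 0.0
```

```bash
python3 - <<'E'
from h import *
s=r.sense(); im=r.capture('wrist')[:,:,::-1]; cv2.imwrite('pics/w2.png',im); np.save('s2.npy',s,allow_pickle=True)
print(s['t'],s['tool_pos'],s['eef_rot'],s['joint_positions'])
print('go base', go(s,(.449,.2156,.1)))
E
```

```text
3.15 [0.43091736 0.21177352 0.20070207] [8.41179384e-05 9.89994191e-01 1.41108092e-01 1.51833315e-05] [-0.40683173  0.37917435 -0.13135088  1.92113418  0.06506556  0.84533681
 -1.85978937]
go base [ 1.84  0.14 10.07]
```

View pics/w2.png

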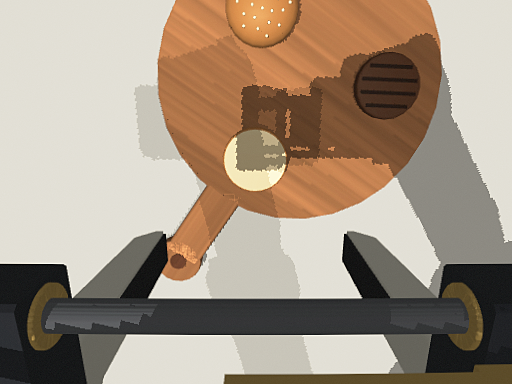

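bun_base is at columns 224–288, rows 128–192, with its centre at (256,160). The patty is centred at (388,85). bun_top is cut off by the top of the image.

```bash
python3 - <<'E'
from h import *
s=np.load('s2.npy',allow_pickle=True).item(); C=cam('wrist',s)
b=circ(ray(C,[(223.5,160),(288,160),(255.5,128.5),(255.5,191.5)],.036));print('base',b)
print('patty',circ(ray(C,[(355,85),(420,85),(388,52.5),(388,118.5)],.031)))
print(go(s,[*b[0],.1]),go(s,[*b[0],.021]))
E
```

```text
base (array([0.44876594, 0.21541318]), np.float64(0.03136626169943911))
patty (array([0.55091427, 0.11562941]), np.float64(0.030452955668380802))
[ 1.82  0.15 10.07] [ 1.82  0.15 17.97]
```

Emit:
move_arm(
  targets=[
    [[1.8, 0.1, 4, 0, 0, 0, 9.3], [1.8, 0.1, 8, 0, 0, 0, 9.3], [1.8, 0.1, 11, 0, 0, 0, 9.3], [1.8, 0.1, 14, 0, 0, 0, 9.3], [1.8, 0.1, 16, 0, 0, 0, 9.3], [1.8, 0.1, 17, 0, 0, 0, 9.3], [1.8, 0.1, 17.7, 0, 0, 0, 9.3], [1.8, 0.1, 17.7, 0, 0, 0, 9.3], [1.8, 0.1, 17.7, 0, 0, 0, 9.3]],
  ],
)

```text
t: 4.1
tool_pos: [0.4488, 0.217, 0.0244]
eef_rot: [-0.0, 0.99, 0.142, 0.001]
contact_force: [0.1, 0.0, -0.0]
grip_width: 0.999
gripper_force: 0.0
```

Emit:
move_arm(
  targets=[
    [[0, 0, 0, 0, 0, 0, 5.5], [0, 0, 0, 0, 0, 0, 5.5], [0, 0, 0, 0, 0, 0, 5.5], [0, 0, 0, 0, 0, 0, 5.5], [0, 0, 0, 0, 0, 0, 5.5], [0, 0, 0, 0, 0, 0, 5.5], [0, 0, 0, 0, 0, 0, 5.5], [0, 0, 0, 0, 0, 0, 5.5]],
  ],
)

```text
t: 4.9
tool_pos: [0.4483, 0.2168, 0.0239]
eef_rot: [-0.0, 0.99, 0.142, 0.0]
contact_force: [-0.3, -0.3, 4.5]
grip_width: 0.685
gripper_force: 30.0
```

Emit:
move_arm(
  targets=[
    [[0, 0, -2, 0, 0, 0, 5.5], [0, 0, -6, 0, 0, 0, 5.5], [-0.5, 8, -8, 0, 0, 0, 5.5], [-0.5, 12, -8, 0, 0, 0, 5.5], [-0.8, 16, -8, 0, 0, 0, 5.5], [-0.8, 20.5, -8, 0, 0, 0, 5.5], [-1, 25, -8, 0, 0, 0, 5.5], [-1.2, 29.5, -8, 0, 0, 0, 5.5], [-1.4, 34, -8, 0, 0, 0, 5.5], [-1.5, 38.5, -8, 0, 0, 0, 5.5], [-1.5, 42.6, -8, 0, 0, 0, 5.5], [-1.5, 42.6, -8, 0, 0, 0, 5.5]],
  ],
)

```text
t: 6.1
tool_pos: [0.5532, -0.2054, 0.1029]
eef_rot: [0.003, 0.991, 0.136, -0.0]
contact_force: [0.5, -1.5, -0.9]
grip_width: 0.681
gripper_force: 30.0
```

Emit:
move_arm(
  targets=[
    [[0, 0, 0, 0, 0, 0, 5.5], [0, 0, 0, 0, 0, 0, 5.5], [0, 0, 0, 0, 0, 0, 5.5]],
  ],
)

```text
t: 6.4
tool_pos: [0.5533, -0.194, 0.1035]
eef_rot: [-0.001, 0.99, 0.144, -0.0]
contact_force: [0.5, 0.1, 0.1]
grip_width: 0.68
gripper_force: 30.0
```

```bash
python3 - <<'E'
from h import *
s=r.sense(); im=r.capture('wrist')[:,:,::-1]; cv2.imwrite('pics/w3.png',im); np.save('s3.npy',s,allow_pickle=True)
print(s['t'],s['tool_pos'],s['eef_rot'],s['contact_force'],s['grip_width'])
print('go', go(s,(.554,-.196,.011)))
E
```

```text
6.4 [ 0.55334709 -0.19399006  0.10354803] [-7.59773674e-04  9.89640360e-01  1.43566485e-01 -2.10188580e-04] [0.5438325  0.11887193 0.12858838] 0.6795162052495276
go [0.01 0.23 9.25]
```

View pics/w3.png

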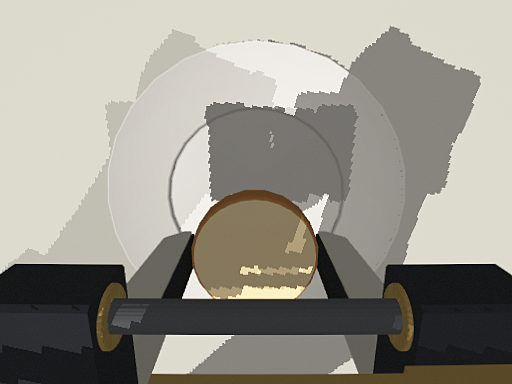

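bun_base (centre column about 255) is held level above the plate (columns 108–407). Lowering.

Emit:
move_arm(
  targets=[
    [[0, 0.2, 3, 0, 0, 0, 5.5], [0, 0.2, 5.5, 0, 0, 0, 5.5], [0, 0.2, 7, 0, 0, 0, 5.5], [0, 0.2, 8, 0, 0, 0, 5.5], [0, 0.2, 8.6, 0, 0, 0, 5.5], [0, 0.2, 8.9, 0, 0, 0, 5.5], [0, 0.2, 9.0, 0, 0, 0, 5.5], [0, 0.2, 9.1, 0, 0, 0, 5.5], [0, 0.2, 9.1, 0, 0, 0, 5.5], [0, 0.2, 9.1, 0, 0, 0, 5.5]],
  ],
)

```text
t: 7.45
tool_pos: [0.5543, -0.1984, 0.0131]
eef_rot: [0.0, 0.99, 0.142, 0.0]
contact_force: [-0.6, -0.2, 0.3]
grip_width: 0.68
gripper_force: 30.0
```

Emit:
move_arm(
  targets=[
    [[0, 0, 0.1, 0, 0, 0, 5.5], [0, 0, 0.15, 0, 0, 0, 5.5], [0, 0, 0.15, 0, 0, 0, 5.5]],
  ],
)

```text
t: 7.75
tool_pos: [0.554, -0.1982, 0.0111]
eef_rot: [-0.0, 0.99, 0.142, -0.0]
contact_force: [-0.3, 0.8, -0.3]
grip_width: 0.679
gripper_force: 30.0
```

Emit:
move_arm(
  targets=[
    [[0, 0, 0.05, 0, 0, 0, 5.5], [0, 0, 0.05, 0, 0, 0, 5.5], [0, 0, 0.05, 0, 0, 0, 5.5]],
  ],
)

```text
t: 8.05
tool_pos: [0.5541, -0.1983, 0.011]
eef_rot: [0.0, 0.99, 0.142, 0.0]
contact_force: [-0.0, 0.4, 3.9]
grip_width: 0.682
gripper_force: 30.0
```

Emit:
move_arm(
  targets=[
    [[0, 0, 0, 0, 0, 0, 7.6], [0, 0, 0, 0, 0, 0, 7.6], [0, 0, 0, 0, 0, 0, 7.6], [0, 0, -1, 0, 0, 0, 7.6], [0, 0, -3, 0, 0, 0, 7.6], [0, 0, -7, 0, 0, 0, 9.3], [0, 0, -11, 0, 0, 0, 9.3], [0, 0, -15, 0, 0, 0, 9.3], [0, 0, -15, 0, 0, 0, 9.3], [0, 0, -15, 0, 0, 0, 9.3], [0, 0, -15, 0, 0, 0, 9.3]],
  ],
)

```text
t: 9.15
tool_pos: [0.5529, -0.1981, 0.1597]
eef_rot: [-0.001, 0.99, 0.142, -0.001]
contact_force: [0.2, 0.3, 0.2]
grip_width: 1.001
gripper_force: 0.0
```

```bash
python3 - <<'E'
from h import *
s=r.sense(); im=r.capture('wrist')[:,:,::-1]; cv2.imwrite('pics/w4.png',im); np.save('s4.npy',s,allow_pickle=True)
print(s['t'],s['tool_pos'],s['eef_rot'])
print('go', go(s,(.551,.1146,.16)))
E
```

```text
9.15 [ 0.55293613 -0.19805646  0.15970702] [-5.11975472e-04  9.89872936e-01  1.41950448e-01 -1.17384382e-03]
go [ 8.600e+00 -3.006e+01 -1.000e-02]
```

View pics/w4.png

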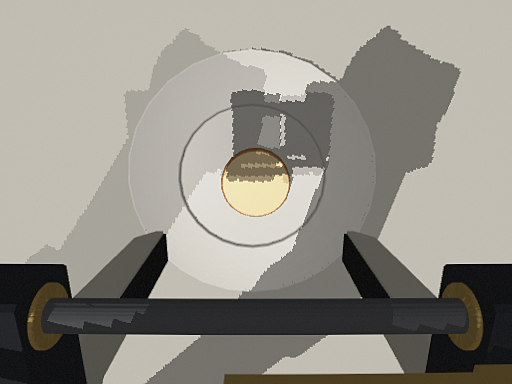

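bun_base lies inside the inner ring of the plate. Its face spans columns 222–290 and rows 149–216; the ring spans columns 180–325 and rows 104–247.

```bash
python3 - <<'E'
from h import *
s=np.load('s4.npy',allow_pickle=True).item(); C=cam('wrist',s)
print('base',circ(ray(C,[(221.5,182),(290,182),(256,148.5),(256,216.5)],.023)))
print('ring',circ(ray(C,[(180,175),(325.5,175),(253,104),(253,247)],.005)))
print('rim',circ(ray(C,[(128.5,168),(376,168),(252,48),(252,292)],.019)))
E
```

```text
base (array([ 0.55502873, -0.19864513]), np.float64(0.031592459621322025))
ring (array([ 0.55360493, -0.19610336]), np.float64(0.07033040716730231))
rim (array([ 0.55449779, -0.19543683]), np.float64(0.1146328025427734))
```

Emit:
move_arm(
  targets=[
    [[8.6, -30.1, 0, 0, 0, 0, 9.3], [8.6, -30.1, 0, 0, 0, 0, 9.3], [8.6, -30.1, 0, 0, 0, 0, 9.3], [8.6, -30.1, 0, 0, 0, 0, 9.3], [8.6, -30.1, 0, 0, 0, 0, 9.3], [8.6, -30.1, 0, 0, 0, 0, 9.3], [8.6, -30.1, 0, 0, 0, 0, 9.3], [8.6, -30.1, 0, 0, 0, 0, 9.3], [8.6, -30.1, 0, 0, 0, 0, 9.3], [8.6, -30.1, 0, 0, 0, 0, 9.3], [8.6, -30.1, 0, 0, 0, 0, 9.3], [8.6, -30.1, 0, 0, 0, 0, 9.3]],
  ],
)

```text
t: 10.4
tool_pos: [0.5522, 0.113, 0.1607]
eef_rot: [0.0, 0.99, 0.141, -0.0]
contact_force: [0.2, 0.3, -0.0]
grip_width: 0.999
gripper_force: 0.0
```

```bash
python3 - <<'E'
from h import *
s=r.sense(); im=r.capture('wrist')[:,:,::-1]; cv2.imwrite('pics/w5.png',im); np.save('s5.npy',s,allow_pickle=True)
print(s['t'],s['tool_pos'],s['eef_rot'],abs(s['qvel']).max())
E
```

```text
10.4 [0.55220296 0.11303826 0.16066644] [ 2.77598443e-04  9.90071594e-01  1.40563724e-01 -4.65476185e-05] 0.00900418674410828
```

View pics/w5.png

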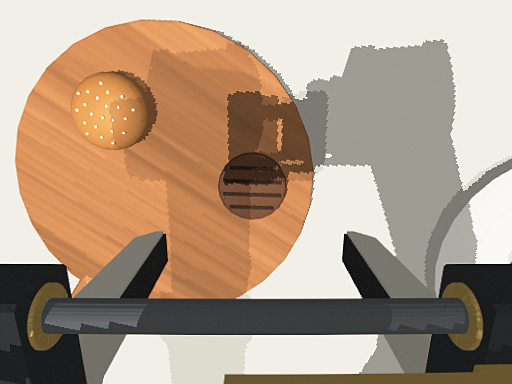

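The patty spans columns 218–287 and rows 152–219. bun_top spans columns 71–148 and rows 70–150.

```bash
python3 - <<'E'
from h import *
s=np.load('s5.npy',allow_pickle=True).item(); C=cam('wrist',s)
p=circ(ray(C,[(218.5,186),(287.5,186),(253,152),(253,219.5)],.031)); print('patty',p)
print('top',circ(ray(C,[(71,110),(148,110),(109,70.5),(111,150)],.03)))
print(go(s,[*p[0],.022]))
E
```

```text
patty (array([0.55274736, 0.11432073]), np.float64(0.03096491314064514))
top (array([0.58219942, 0.24956258]), np.float64(0.032973396655184666))
[ 0.09 -0.12 13.87]
```

Emit:
move_arm(
  targets=[
    [[0.1, -0.1, 4, 0, 0, 0, 9.3], [0.1, -0.1, 8, 0, 0, 0, 9.3], [0.1, -0.1, 11, 0, 0, 0, 9.3], [0.1, -0.1, 13, 0, 0, 0, 9.3], [0.1, -0.1, 13.7, 0, 0, 0, 9.3], [0.1, -0.1, 13.9, 0, 0, 0, 9.3], [0.1, -0.1, 13.9, 0, 0, 0, 9.3], [0.1, -0.1, 13.9, 0, 0, 0, 9.3]],
  ],
)

```text
t: 11.25
tool_pos: [0.5537, 0.1162, 0.023]
eef_rot: [-0.0, 0.99, 0.142, 0.001]
contact_force: [0.9, 0.3, 0.7]
grip_width: 0.995
gripper_force: 0.0
```

Emit:
move_arm(
  targets=[
    [[0, 0, 0, 0, 0, 0, 5.3], [0, 0, 0, 0, 0, 0, 5.3], [0, 0, 0, 0, 0, 0, 5.3], [0, 0, 0, 0, 0, 0, 5.3], [0, 0, 0, 0, 0, 0, 5.3], [0, 0, 0, 0, 0, 0, 5.3], [0, 0, 0, 0, 0, 0, 5.3], [0, 0, 0, 0, 0, 0, 5.3]],
  ],
)

```text
t: 12.05
tool_pos: [0.5527, 0.116, 0.0218]
eef_rot: [-0.0, 0.99, 0.142, 0.0]
contact_force: [-0.9, -0.0, 2.3]
grip_width: 0.66
gripper_force: 30.0
```

```bash
python3 - <<'E'
from h import *
s=r.sense(); print(s['t'],s['tool_pos'],s['grip_width'],s['gripper_force'],go(s,(.5548,-.1985,.1)))
E
```

```text
12.05 [0.55271672 0.11602071 0.02182262] 0.660296154001798 30.000396072864532 [-8.64 30.24 -7.82]
```

Emit:
move_arm(
  targets=[
    [[0, 0, -2, 0, 0, 0, 5.3], [0, 0, -6, 0, 0, 0, 5.3], [-1, 4, -7.8, 0, 0, 0, 5.3], [-2.2, 8, -7.8, 0, 0, 0, 5.3], [-3.4, 12, -7.8, 0, 0, 0, 5.3], [-4.6, 16, -7.8, 0, 0, 0, 5.3], [-5.7, 20, -7.8, 0, 0, 0, 5.3], [-6.8, 24, -7.8, 0, 0, 0, 5.3], [-8, 28, -7.8, 0, 0, 0, 5.3], [-8.6, 30.2, -7.8, 0, 0, 0, 5.3], [-8.6, 30.2, -7.8, 0, 0, 0, 5.3], [-8.6, 30.2, -7.8, 0, 0, 0, 5.3]],
  ],
)

```text
t: 13.25
tool_pos: [0.5546, -0.1974, 0.0992]
eef_rot: [-0.001, 0.99, 0.142, -0.0]
contact_force: [-1.0, 0.3, -0.3]
grip_width: 0.66
gripper_force: 30.0
```

Emit:
move_arm(
  targets=[
    [[0, 0, 0, 0, 0, 0, 5.3], [0, 0, 0, 0, 0, 0, 5.3]],
  ],
)

```text
t: 13.45
tool_pos: [0.5554, -0.1955, 0.0997]
eef_rot: [-0.001, 0.99, 0.144, 0.0]
contact_force: [-0.4, 0.1, -0.3]
grip_width: 0.661
gripper_force: 30.0
```

```bash
python3 - <<'E'
from h import *
s=r.sense(); print(s['t'],s['tool_pos'],s['grip_width'],s['gripper_force'],go(s,(.5548,-.1985,.0295)))
E
```

```text
13.45 [ 0.55536546 -0.19545996  0.09967655] 0.6609591132807088 29.99994993209839 [-0.14  0.28  7.02]
```

Emit:
move_arm(
  targets=[
    [[-0.1, 0.2, 3, 0, 0, 0, 5.3], [-0.1, 0.2, 5, 0, 0, 0, 5.3], [-0.1, 0.2, 6, 0, 0, 0, 5.3], [-0.1, 0.2, 6.6, 0, 0, 0, 5.3], [-0.1, 0.2, 6.9, 0, 0, 0, 5.3], [-0.1, 0.2, 7.0, 0, 0, 0, 5.3], [-0.1, 0.2, 7.0, 0, 0, 0, 5.3], [-0.1, 0.2, 7.0, 0, 0, 0, 5.3]],
  ],
)

```text
t: 14.25
tool_pos: [0.5551, -0.2003, 0.0304]
eef_rot: [0.0, 0.99, 0.142, 0.001]
contact_force: [-0.2, 0.4, -0.5]
grip_width: 0.657
gripper_force: 30.0
```

Emit:
move_arm(
  targets=[
    [[0, 0, 0.1, 0, 0, 0, 5.3], [0, 0, 0.1, 0, 0, 0, 5.3], [0, 0, 0.1, 0, 0, 0, 5.3]],
  ],
)

```text
t: 14.55
tool_pos: [0.5546, -0.2002, 0.0288]
eef_rot: [0.0, 0.99, 0.142, 0.0]
contact_force: [0.8, -0.6, 0.2]
grip_width: 0.656
gripper_force: 30.0
```

Emit:
move_arm(
  targets=[
    [[0, -0.15, 0, 0, 0, 0, 5.3], [0, -0.15, 0.05, 0, 0, 0, 5.3], [0, -0.15, 0.1, 0, 0, 0, 5.3], [0, -0.15, 0.1, 0, 0, 0, 5.3]],
  ],
)

```text
t: 14.95
tool_pos: [0.5541, -0.1987, 0.0276]
eef_rot: [-0.0, 0.99, 0.142, -0.0]
contact_force: [-0.2, 0.1, -0.4]
grip_width: 0.656
gripper_force: 30.0
```

Emit:
move_arm(
  targets=[
    [[0, 0, 0.05, 0, 0, 0, 5.3], [0, 0, 0.05, 0, 0, 0, 5.3]],
  ],
)

```text
t: 15.15
tool_pos: [0.5541, -0.1987, 0.0271]
eef_rot: [-0.0, 0.99, 0.142, -0.0]
contact_force: [-0.7, 0.1, 0.0]
grip_width: 0.661
gripper_force: 30.0
```

Emit:
move_arm(
  targets=[
    [[0, 0, 0.05, 0, 0, 0, 5.3], [0, 0, 0.05, 0, 0, 0, 5.3]],
  ],
)

```text
t: 15.35
tool_pos: [0.5542, -0.1988, 0.0268]
eef_rot: [0.0, 0.99, 0.142, 0.0]
contact_force: [-1.4, 0.2, 0.9]
grip_width: 0.657
gripper_force: 30.0
```

Emit:
move_arm(
  targets=[
    [[0, 0, 0.05, 0, 0, 0, 5.3], [0, 0, 0.05, 0, 0, 0, 5.3]],
  ],
)

```text
t: 15.55
tool_pos: [0.5542, -0.1988, 0.0268]
eef_rot: [0.0, 0.99, 0.142, 0.0]
contact_force: [-0.6, -0.6, 4.3]
grip_width: 0.658
gripper_force: 30.0
```

Emit:
move_arm(
  targets=[
    [[0, 0, 0, 0, 0, 0, 8], [0, 0, 0, 0, 0, 0, 8], [0, 0, 0, 0, 0, 0, 8], [0, 0, -1, 0, 0, 0, 8], [0, 0, -3, 0, 0, 0, 8], [0, 0, -7, 0, 0, 0, 9.3], [0, 0, -11, 0, 0, 0, 9.3], [0, 0, -13.3, 0, 0, 0, 9.3], [0, 0, -13.3, 0, 0, 0, 9.3], [0, 0, -13.3, 0, 0, 0, 9.3], [0, 0, -13.3, 0, 0, 0, 9.3]],
  ],
)

```text
t: 16.65
tool_pos: [0.5531, -0.1985, 0.1579]
eef_rot: [-0.001, 0.99, 0.142, -0.001]
contact_force: [0.3, 0.5, -0.0]
grip_width: 1.001
gripper_force: 0.0
```

```bash
python3 - <<'E'
from h import *
s=r.sense(); im=r.capture('wrist')[:,:,::-1]; cv2.imwrite('pics/w6.png',im); np.save('s6.npy',s,allow_pickle=True)
print(s['t'],s['tool_pos'],s['eef_rot'])
print('go', go(s,(.582,.2485,.16)))
E
```

```text
16.65 [ 0.55306395 -0.19853461  0.15788337] [-6.09065672e-04  9.89872795e-01  1.41949757e-01 -1.32083380e-03]
go [ 15.34 -42.09  -0.18]
```

View pics/w6.png

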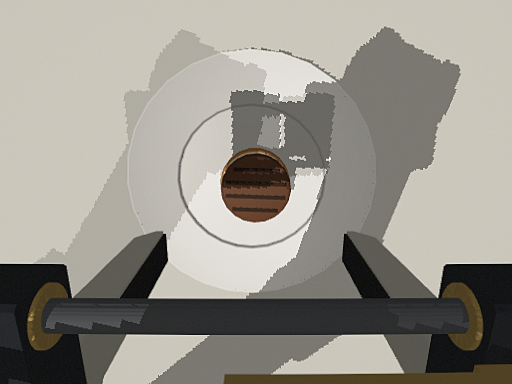

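The patty (columns 221–291, rows 152–222) sits squarely on bun_base. Next is bun_top.

Emit:
move_arm(
  targets=[
    [[15.3, -42.1, -0.2, 0, 0, 0, 9.3], [15.3, -42.1, -0.2, 0, 0, 0, 9.3], [15.3, -42.1, -0.2, 0, 0, 0, 9.3], [15.3, -42.1, -0.2, 0, 0, 0, 9.3], [15.3, -42.1, -0.2, 0, 0, 0, 9.3], [15.3, -42.1, -0.2, 0, 0, 0, 9.3], [15.3, -42.1, -0.2, 0, 0, 0, 9.3], [15.3, -42.1, -0.2, 0, 0, 0, 9.3], [15.3, -42.1, -0.2, 0, 0, 0, 9.3], [15.3, -42.1, -0.2, 0, 0, 0, 9.3], [15.3, -42.1, -0.2, 0, 0, 0, 9.3], [15.3, -42.1, -0.2, 0, 0, 0, 9.3]],
  ],
)

```text
t: 17.9
tool_pos: [0.5827, 0.2459, 0.16]
eef_rot: [0.001, 0.99, 0.141, -0.001]
contact_force: [-0.2, -1.4, -0.2]
grip_width: 0.996
gripper_force: 0.0
```

Emit:
move_arm(
  targets=[
    [[0, 0, 0, 0, 0, 0, 9.3], [0, 0, 0, 0, 0, 0, 9.3], [0, 0, 0, 0, 0, 0, 9.3]],
  ],
)

```text
t: 18.2
tool_pos: [0.583, 0.2471, 0.1613]
eef_rot: [0.0, 0.99, 0.141, 0.0]
contact_force: [0.2, -0.9, 0.4]
grip_width: 1.001
gripper_force: 0.0
```

```bash
python3 - <<'E'
from h import *
s=r.sense(); im=r.capture('wrist')[:,:,::-1]; cv2.imwrite('pics/w7.png',im); np.save('s7.npy',s,allow_pickle=True)
print(s['t'],s['tool_pos'],s['eef_rot'],abs(s['qvel']).max())
E
```

```text
18.2 [0.58301053 0.24708282 0.16127763] [1.23755198e-04 9.90004415e-01 1.41036313e-01 3.26889767e-05] 0.0074972925532353525
```

View pics/w7.png

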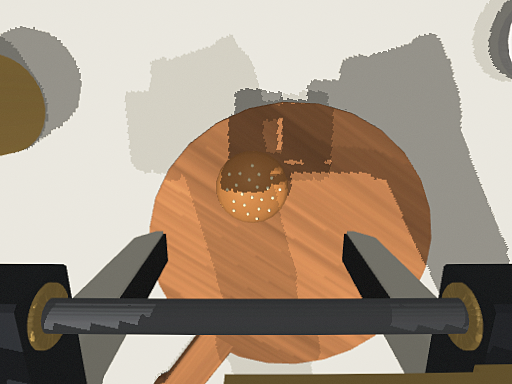

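bun_top spans columns 216–287 and rows 151–223. The jar, at column 46 and further left, stays clear of the gripper's body.

```bash
python3 - <<'E'
from h import *
s=np.load('s7.npy',allow_pickle=True).item(); C=cam('wrist',s)
p=circ(ray(C,[(216,187),(287.5,187),(252,151.5),(252,223)],.029)); print('top',p)
print(go(s,[*p[0],.022]), 'jar lid edge',ray(C,[(46,110)],.128))
E
```

```text
top (array([0.58115524, 0.24889029]), np.float64(0.032799116546770604))
[-0.13 -0.23 13.93] jar lid edge [[0.61782631 0.38131888]]
```

Emit:
move_arm(
  targets=[
    [[-0.1, -0.2, 4, 0, 0, 0, 9.3], [-0.1, -0.2, 8, 0, 0, 0, 9.3], [-0.1, -0.2, 11, 0, 0, 0, 9.3], [-0.1, -0.2, 13, 0, 0, 0, 9.3], [-0.1, -0.2, 13.7, 0, 0, 0, 9.3], [-0.1, -0.2, 13.9, 0, 0, 0, 9.3], [-0.1, -0.2, 13.9, 0, 0, 0, 9.3], [-0.1, -0.2, 13.9, 0, 0, 0, 9.3]],
  ],
)

```text
t: 19.05
tool_pos: [0.5822, 0.2504, 0.0237]
eef_rot: [-0.0, 0.99, 0.142, 0.001]
contact_force: [-0.5, -0.1, 0.2]
grip_width: 0.996
gripper_force: 0.0
```

Emit:
move_arm(
  targets=[
    [[0, 0, 0, 0, 0, 0, 5.6], [0, 0, 0, 0, 0, 0, 5.6], [0, 0, 0, 0, 0, 0, 5.6], [0, 0, 0, 0, 0, 0, 5.6], [0, 0, 0, 0, 0, 0, 5.6], [0, 0, 0, 0, 0, 0, 5.6], [0, 0, 0, 0, 0, 0, 5.6], [0, 0, 0, 0, 0, 0, 5.6]],
  ],
)

```text
t: 19.85
tool_pos: [0.5813, 0.2499, 0.0224]
eef_rot: [-0.0, 0.99, 0.142, 0.0]
contact_force: [-0.0, -1.0, 3.5]
grip_width: 0.689
gripper_force: 30.0
```

```bash
python3 - <<'E'
from h import *
s=r.sense(); print(s['t'],s['tool_pos'],s['grip_width'],s['gripper_force'],go(s,(.5545,-.199,.11)))
E
```

```text
19.85 [0.58129317 0.24990828 0.02240486] 0.6886889006235625 30.000335443764925 [-15.18  42.33  -8.76]
```

Emit:
move_arm(
  targets=[
    [[0, 0, -3, 0, 0, 0, 5.6], [0, 0, -7, 0, 0, 0, 5.6], [-1, 3, -8.8, 0, 0, 0, 5.6], [-2.6, 7.5, -8.8, 0, 0, 0, 5.6], [-4.3, 12, -8.8, 0, 0, 0, 5.6], [-5.9, 16.5, -8.8, 0, 0, 0, 5.6], [-7.5, 21, -8.8, 0, 0, 0, 5.6], [-9.1, 25.5, -8.8, 0, 0, 0, 5.6], [-10.8, 30, -8.8, 0, 0, 0, 5.6], [-12.4, 34.5, -8.8, 0, 0, 0, 5.6], [-14, 39, -8.8, 0, 0, 0, 5.6], [-15.2, 42.3, -8.8, 0, 0, 0, 5.6]],
  ],
)

```text
t: 21.05
tool_pos: [0.5531, -0.2031, 0.1098]
eef_rot: [0.001, 0.99, 0.14, -0.0]
contact_force: [1.2, 0.1, -0.0]
grip_width: 0.694
gripper_force: 30.0
```

Emit:
move_arm(
  targets=[
    [[0, 0, 0, 0, 0, 0, 5.6], [0, 0, 0, 0, 0, 0, 5.6], [0, 0, 0, 0, 0, 0, 5.6], [0, 0, 0, 0, 0, 0, 5.6]],
  ],
)

```text
t: 21.45
tool_pos: [0.5546, -0.1964, 0.1102]
eef_rot: [-0.001, 0.99, 0.144, 0.0]
contact_force: [-0.4, 0.7, 0.3]
grip_width: 0.69
gripper_force: 30.0
```

```bash
python3 - <<'E'
from h import *
s=r.sense(); print(s['t'],s['tool_pos'],s['grip_width'],s['gripper_force'],go(s,(.5545,-.199,.044)))
E
```

```text
21.45 [ 0.55460871 -0.19641774  0.11019489] 0.6897848488738942 30.00005677342415 [-0.09  0.25  6.62]
```

Emit:
move_arm(
  targets=[
    [[0, 0.1, 3, 0, 0, 0, 5.6], [0, 0.1, 5, 0, 0, 0, 5.6], [0, 0.1, 6, 0, 0, 0, 5.6], [0, 0.1, 6.4, 0, 0, 0, 5.6], [0, 0.1, 6.6, 0, 0, 0, 5.6], [0, 0.1, 6.6, 0, 0, 0, 5.6], [0, 0.1, 6.6, 0, 0, 0, 5.6], [0, 0.1, 6.6, 0, 0, 0, 5.6], [0, 0.1, 6.6, 0, 0, 0, 5.6]],
  ],
)

```text
t: 22.35
tool_pos: [0.5548, -0.1999, 0.0447]
eef_rot: [0.0, 0.99, 0.142, 0.0]
contact_force: [0.9, -0.5, -0.5]
grip_width: 0.691
gripper_force: 30.0
```

Emit:
move_arm(
  targets=[
    [[0, 0, 0.1, 0, 0, 0, 5.6], [0, 0, 0.15, 0, 0, 0, 5.6], [0, 0, 0.2, 0, 0, 0, 5.6], [0, 0, 0.2, 0, 0, 0, 5.6]],
  ],
)

```text
t: 22.75
tool_pos: [0.5544, -0.1997, 0.042]
eef_rot: [-0.0, 0.99, 0.142, -0.0]
contact_force: [0.6, -1.0, -0.5]
grip_width: 0.688
gripper_force: 30.0
```

Emit:
move_arm(
  targets=[
    [[0, -0.1, 0.05, 0, 0, 0, 5.6], [0, -0.1, 0.1, 0, 0, 0, 5.6], [0, -0.1, 0.1, 0, 0, 0, 5.6]],
  ],
)

```text
t: 23.05
tool_pos: [0.5541, -0.1986, 0.0411]
eef_rot: [-0.0, 0.99, 0.142, -0.0]
contact_force: [0.3, 0.1, -0.9]
grip_width: 0.693
gripper_force: 30.0
```

Emit:
move_arm(
  targets=[
    [[0, 0, 0.05, 0, 0, 0, 5.6], [0, 0, 0.05, 0, 0, 0, 5.6]],
  ],
)

```text
t: 23.25
tool_pos: [0.5541, -0.1988, 0.0406]
eef_rot: [-0.0, 0.99, 0.142, -0.0]
contact_force: [0.6, -0.4, 0.2]
grip_width: 0.688
gripper_force: 30.0
```

Emit:
move_arm(
  targets=[
    [[0, 0, 0.05, 0, 0, 0, 5.6], [0, 0, 0.05, 0, 0, 0, 5.6]],
  ],
)

```text
t: 23.45
tool_pos: [0.5543, -0.1988, 0.0404]
eef_rot: [0.0, 0.99, 0.142, 0.0]
contact_force: [-0.9, -0.6, 1.1]
grip_width: 0.695
gripper_force: 30.0
```

Contact is starting. One more half-millimetre, then release and retreat.

Emit:
move_arm(
  targets=[
    [[0, 0, 0.05, 0, 0, 0, 5.6], [0, 0, 0.05, 0, 0, 0, 5.6]],
  ],
)

```text
t: 23.65
tool_pos: [0.5542, -0.1988, 0.0404]
eef_rot: [0.0, 0.99, 0.142, 0.0]
contact_force: [-1.5, 0.5, 5.2]
grip_width: 0.691
gripper_force: 30.0
```

Emit:
move_arm(
  targets=[
    [[0, 0, 0, 0, 0, 0, 8.5], [0, 0, 0, 0, 0, 0, 8.5], [0, 0, 0, 0, 0, 0, 8.5], [0, 0, 0, 0, 0, 0, 8.5], [0, 0, -1, 0, 0, 0, 8.5], [0, 0, -3, 0, 0, 0, 8.5], [0, 0, -7, 0, 0, 0, 9.3], [0, 0, -12, 0, 0, 0, 9.3], [0, 0, -12, 0, 0, 0, 9.3], [0, 0, -12, 0, 0, 0, 9.3], [0, 0, -12, 0, 0, 0, 9.3]],
  ],
)

```text
t: 24.75
tool_pos: [0.5531, -0.1986, 0.1588]
eef_rot: [-0.0, 0.99, 0.142, -0.001]
contact_force: [-0.8, 0.1, -0.2]
grip_width: 1.004
gripper_force: 0.0
```

```bash
python3 - <<'E'
from h import *
s=r.sense(); print(s['t'],s['tool_pos'],s['grip_width'])
a=r.capture('wrist')[:,:,::-1]; b=r.capture('scene')[:,:,::-1]
cv2.imwrite('pics/w8.png',np.hstack([a[100:300,150:360],cv2.resize(b[140:210,180:280],None,fx=4,fy=4)[:200]]))
E
```

```text
24.75 [ 0.55309064 -0.19862701  0.15883633] 1.0039919381698197
```

View pics/w8.png

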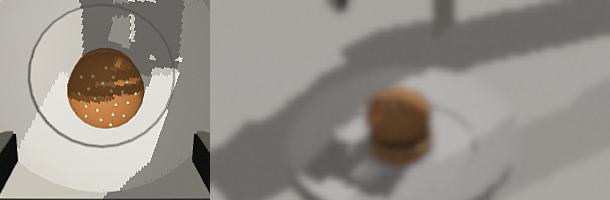

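The wrist crop shows the dome upright at crop position (106,88), inside the plate ring, and the scene crop at (400,125) shows a straight, level three-layer stack. Handing in.

```bash
python3 -c "
from cell import r
print(r.finish_job())"
```

```text
the job is handed in; nothing more can be done
None
```

The mini burger is stacked on the plate in order, straight and level in the last pictures, with the gripper clear, and I handed the job in at about 25 s of the 67 s allowed; no verdict came back.

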